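# Raise the seatpost of a balance bike and hold it at its mark

## Task

Take the blue flat-blade screwdriver from the rack, put its blade behind the shut gold quick-release lever of the seat collar and lever it open with the blade until it stands at least square out from the bike, then stand the screwdriver back in the rack. Draw the seatpost straight up without binding it in the tube, until the lower edge of its orange tape ring is level with the top of the collar, and finish holding it there in the gripper so that I can close the clamp on it; leave everything else where it is.

Things in the scene. Friction and masses are not known exactly. Their poses are not given: they have to be found in the camera images.
- frame: Red balance-bike frame fixed in a dark bench holder. Origin: on the bench under the axis of the upright seat tube; x forward along the bike, y to its left, z up. x -245 to +335 mm. Bore 26.8 mm wide, floor 50 mm up. Black collar, 39 mm outside, 152 to 175 mm up. Stays behind lie below 140 mm; the main tube ahead below 100 mm to x = 150, rising to the head tube, 208 mm high at x = 290.
- collar_top (a point): Centre of the collar's top face, on the bore's axis, 175 mm above the bench; axes as the frame's.
- lever_pivot (a point): On the frame: the upright hinge axis of the quick-release lever, 26 mm behind and 22 mm left of the bore's axis, 163 mm above the bench, at mid-height of the lever.
- lever_gap (a point): On the frame: the middle of the open gap between the shut lever and the collar, 22 mm ahead and 21 mm left of the bore's axis, 163 mm high (mid-height of the lever). The gap is open from above and below; here the collar lies 11 mm away on one side and the inner face of the shut lever about 13 mm to the left (frame +y).
- qr_lever (a joint): Angle of the gold quick-release lever about its upright hinge: 0 shut, lying forward along the bike's left side; it opens outwards, counter-clockwise from above; 1.57 = square out, stop at 2.6. 72 mm long, 6 thick, 13 tall (156 to 170 mm up). Needs about 3 N at 48 mm from the hinge, stays where left. Shut, it clamps the seatpost (some 20 N to drag it).
- lever_tip (a point): Free end of the quick-release lever, at mid-height; moves with the lever.
- seatpost: Loose aluminium seatpost, 200 mm long, about 220 g, upright in the seat tube, its foot on the bore's floor at the start (75 mm stands out). Origin: centre of the foot; z up. 25.4 mm diameter, from 160 mm up a 22.2 mm neck to the top. Orange tape ring 80 to 90 mm above the foot, hidden in the tube at the start. With the clamp open it slides freely and falls back if let go.
- ring_edge (a point): On the seatpost's axis at the lower edge of the orange tape ring, 80 mm above the foot; 45 mm below the collar's top at the start.
- post_top (a point): Centre of the seatpost's top end.
- driver: Loose blue-handled flat-blade screwdriver, 193 mm long, about 90 g, upright in one of the rack's three holes. Origin: tip of the blade; z up along the shaft to the handle. Shaft 6 mm diameter, 100 mm long (blade 9 mm wide); round handle 27 mm diameter, 100 to 193 mm above the tip, its lower end resting on the rack's top.
- rack: Grey sheet-metal screwdriver rack, fixed. Origin: centre of its underside; x along the row. 210 mm long, 62 mm wide; its top, 110 mm high, has three 15 mm holes in a row at x = -65, 0 and +65 mm, y = 0. A driver standing in it has its tip 10 mm above the bench.
- hex_orange: Loose orange-handled hex driver in the rack, same shape and size as the screwdriver; leave it in the rack.
- hex_red: Loose red-handled hex driver in the rack, same shape and size as the screwdriver; leave it in the rack.
- spray: Loose grease spray can, 65 mm diameter, 185 mm tall, white, purple and red; leave it alone. Origin: centre of its foot.
- saddle: Loose black child's saddle, about 230 x 125 x 76 mm, lying on the bench on its rails; leave it alone. Origin: bench height under its middle.

How it is judged:
By the outcome, as a careful person would: the job done as asked, in the order asked, and still so for the second after the job is handed in, while the arm keeps its last pose, push and grip.
It also fails if it takes over 72 s, if anything falls off the work surface, if the arm or the gripper's body presses on something with over 40 N, if the wrist force passes 120 N, or if a joint passes its speed limit or range.

## Robot

A 7-joint arm with a two-finger parallel gripper is mounted at the origin on the work surface. World frame = base frame: x ahead of the robot, y to its left, z up, the work surface at z = 0. Lengths are in m, angles in rad, forces in N, time in s.
With the tool pointing down it reaches from about 0.4 to 0.9 m from the base axis. Payload 5.5 kg.
Tool frame: the origin (TCP) lies midway between the tips of the shut fingers; the grasp point (between the pads) lies 19 mm behind it (robot.grip_depth is the distance from the TCP to the grasp point, in m); z points along the fingers, y is the line along which they close (so a half turn about z gives the same grasp; the last joint's range is limited). The gripper opens to 85 mm and grips with 20 to 120 N. Pads are 22 mm wide; open, the fingers measure 114 mm over their backs; the gripper's body (76 mm by 85 mm) begins 54 mm behind the grasp point. The pads swing forward as they close: fully open they stand 13 mm farther back than shut.
Start: joints at [-0.993, 0.501, -0.427, 1.55, 0.221, 1.138, -0.21], TCP at [0.201, 0.618, 0.231] pointing down, gripper open.
Joint ranges: [-2.88, 2.88], [-0.31, 2.03], [-1.54, 1.56], [0.2, 2.42], [-1.41, 4.55], [0.19, 2.02], [-2.57, 2.57]. Speed limits (rad/s): [2.57, 2.57, 3.14, 3.14, 3.14, 3.14, 3.14].

## Interface

Orientations are given as a unit quaternion [w, x, y, z].
In Python, from rig import robot gives the robot as it stands.
- The arm moves only by the shell command python3 -m crank 'ROWS'. ROWS is JSON, a list of rows, each an object with "delta_pos": the shift along the tool's x, y, z in cm, a list of three; "dr": the turn, a rotation vector about the tool's x, y, z in degrees, a list of three; "hand": the gripper's target within -1 to 1 (shut at 1, half-way at 0, fully open at -1). In form: [{"delta_pos": [tx, ty, tz], "dr": [rx, ry, rz], "hand": hand}, ...]. A call has 1 to 10 rows; each row is the pose to reach, as a shift and turn from the pose commanded when the call began, along the tool's axes at that moment; what a row does not reach only later rows make up. A row lasts 1/10 s, in which the tool goes at most 50 mm and 8.59 degrees, less where a joint would pass 70% of its speed; a pose out of reach is approached as far as the arm can. A call with a gripper value outside its range is refused whole. The fingers move at their own pace and stop on an object; the grip force is fixed at half the most. Time passes only in rows, so rows that repeat a pose let the fingers close. It gives the time, the measured TCP pose, the force, the opening and the grip force at its end, in the units of the state.
- robot.state(): the state, without advancing time (a new reading comes with each control period).
- robot.camera(name): name is "scene" or "top" or "wrist"; returns a dict with "color" (420x560x3 uint8, red, green, blue), "fx", "fy", "cx", "cy" (pixels), "view" (4x4, takes a point from world to camera coordinates); the wrist camera has in their place "tool_from_camera" (4x4, takes a point from camera to tool coordinates, whose origin is the TCP and whose axes are the flange's). Camera axes: x right, y up, looking along -z (the intrinsics and any distortion apply to the point x, -y, -z); pixel columns grow to the right and rows downward; lengths in m; the calibration is good to about 2 mm. A picture is of the moment at which its call begins: read the wrist's pose just before it. There is no depth.
- robot.hand_in(): hands the job in; it is judged then, once.
The state is a dict: "time_s": time; "qpos": joint angles; "joint_velocities": joint speeds; "joint_efforts": joint torques, N m; "tool_pos": TCP position; "ee_rot": TCP orientation; "ft_force": force on the tool from outside, world axes, zero at the start; "moment": the same for the moment, N m; "grip_width": finger opening in m; "gripper_force": force on a finger pad.
Only numpy, scipy, OpenCV 4.12 (cv2) and the standard library are available. Lean on these libraries where they do the work, as an engineer would, in place of code of your own. Each camera call takes 0.05 s, during which the arm holds its last target. There are 200 camera calls.

## Working session

There is one attempt and no reset: what is moved stays moved. The work goes in short steps, Python scripts to look and compute and a shell command to move; the robot and the scene stay as the last step left them, time stands still between calls to the robot, and variables do not carry over. Pictures are saved under pics/ and viewed, at most 10 in all, crops included, and the job is handed in when it is done.

```bash
mkdir -p pics; ls
python3 - <<'E'
from rig import robot
import cv2,numpy as np
for n in("scene","top"):
    c=robot.camera(n); cv2.imwrite(f"pics/{n}0.png",c["color"][:,:,::-1]); print(n,{k:(np.round(v,4).tolist() if k!="color" else 0) for k,v in c.items()})
s=robot.state(); print(s)
E
```

```text
pics
scene {'color': 0, 'fx': 531.443, 'fy': 531.443, 'cx': 269.0537, 'cy': 205.1131, 'view': [[-0.2224, 0.9748, -0.0179, 0.0868], [-0.6029, -0.1231, 0.7883, 0.1936], [0.7662, 0.1861, 0.615, -1.8461], [0.0, 0.0, 0.0, 1.0]]}
top {'color': 0, 'fx': 381.8786, 'fy': 381.8786, 'cx': 275.8695, 'cy': 208.4894, 'view': [[0.0145, -0.9996, 0.0232, 0.0163], [0.9929, 0.0171, 0.1174, -0.528], [-0.1177, 0.0213, 0.9928, -1.0527], [0.0, 0.0, 0.0, 1.0]]}
{'time_s': 0.1, 'qpos': array([-0.99280845,  0.50174369, -0.42679275,  1.55132835,  0.22078034,
        1.13829311, -0.21032654]), 'joint_velocities': array([ 0.00032359, -0.00163124,  0.00188717, -0.00125316,  0.00120355,
       -0.00014831, -0.00046992]), 'joint_efforts': array([-1.23363777e-02, -5.70804191e+01, -5.83912879e+00, -2.81742758e+01,
        1.04859102e-02,  5.59443055e-03,  3.91518472e-05]), 'tool_pos': array([0.2010998 , 0.61746426, 0.23037539]), 'ee_rot': array([-1.70934801e-04,  1.56746226e-01,  9.87638535e-01, -8.46153695e-04]), 'ft_force': array([ 0.31710855, -0.39045762,  0.58212472]), 'moment': array([0.03008951, 0.00359882, 0.0417473 ]), 'gripper_force': 0.0, 'grip_width': 0.08546177392895005}
```

View pics/scene0.png

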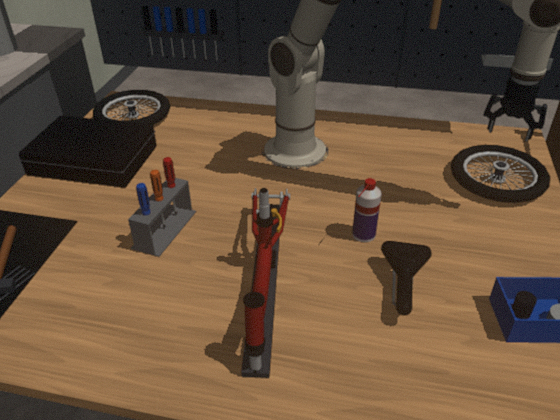

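View pics/top0.png

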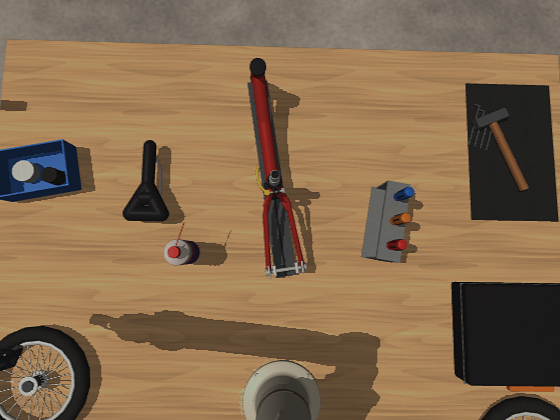

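The scene view shows the blue driver at about (143,198), leftmost in the rack, with the seatpost top at (264,192) and the gold lever beside the collar on the +y side. In the top view the blue driver is at (404,193), the post at (274,176) and the head tube at (258,67).

```bash
cat > h.py <<'E'
import numpy as np,cv2
from rig import robot
from scipy.spatial.transform import Rotation as R
def cam(n):
    s=robot.state(); c=robot.camera(n)
    if n=="wrist":
        q=s["ee_rot"]; T=np.eye(4); T[:3,:3]=R.from_quat([q[1],q[2],q[3],q[0]]).as_matrix(); T[:3,3]=s["tool_pos"]
        c["view"]=np.linalg.inv(T@c["tool_from_camera"])
    return c
def ray(c,u,v,z):
    V=np.linalg.inv(c["view"]); d=V[:3,:3]@[(u-c["cx"])/c["fx"],-(v-c["cy"])/c["fy"],-1]; o=V[:3,3]
    return o+d*(z-o[2])/d[2]
def proj(c,p):
    p=c["view"]@[*p,1]; return [c["cx"]+c["fx"]*p[0]/-p[2], c["cy"]+c["fy"]*p[1]/p[2]]
def mask(c,lo,hi):
    return cv2.inRange(cv2.cvtColor(c["color"],cv2.COLOR_RGB2HSV),lo,hi)
def blobs(m,amin=15):
    n,l,st,ce=cv2.connectedComponentsWithStats(m)
    return [(st[i].tolist(),ce[i].round(1).tolist()) for i in range(1,n) if st[i][4]>=amin]
def totool(d):  # world vector -> tool axes, cm
    q=robot.state()["ee_rot"]; return R.from_quat([q[1],q[2],q[3],q[0]]).inv().apply(d)*100
E
python3 - <<'E'
from h import *
ct=cam("top"); cs=cam("scene")
for n,c in(("top",ct),("scene",cs)):
    print(n)
    for nm,lo,hi in(("blue",(105,120,60),(125,255,255)),("gold",(18,150,120),(30,255,255)),("or",(8,190,120),(15,255,255)),("red",(0,200,100),(4,255,255))):
        for b in blobs(mask(c,lo,hi)): print(nm,b, ray(c,*b[1],.1565 if nm!="gold" else .163).round(3))
for z,p in((.25,(274,174)),(.208,(258,67))): print(ray(ct,*p,z).round(4))
print(ray(cs,264,191,.25),ray(cs,255,297,.208))
w=cam("wrist"); print(w["tool_from_camera"].round(3).tolist(),w["fx"])
x=cv2.resize(ct["color"][40:290,230:430],None,fx=3,fy=3)[:,:,::-1]
y=cv2.resize(cs["color"][140:300,120:300],None,fx=3,fy=3)[:,:,::-1]
cv2.imwrite("pics/c1.png",x[330:700]);cv2.imwrite("pics/c2.png",y)
E
```

```text
top
blue ([0, 140, 69, 57, 1403], [38.1, 169.3]) [0.601 0.623 0.156]
blue ([394, 187, 20, 14, 148], [404.3, 193.1]) [ 0.558 -0.298  0.156]
gold ([256, 166, 14, 29, 87], [261.0, 182.5]) [0.577 0.066 0.163]
or ([401, 213, 10, 9, 63], [405.6, 217.2]) [ 0.496 -0.3    0.156]
or ([509, 386, 45, 5, 201], [530.1, 388.2]) [ 0.087 -0.592  0.156]
red ([264, 158, 6, 7, 16], [265.8, 161.4]) [0.633 0.055 0.156]
red ([266, 167, 9, 10, 24], [269.3, 171.0]) [0.608 0.045 0.156]
red ([264, 201, 3, 12, 18], [264.6, 206.4]) [0.518 0.056 0.156]
red ([265, 238, 4, 10, 19], [266.1, 243.1]) [0.426 0.05  0.156]
red ([398, 240, 9, 9, 51], [402.3, 244.2]) [ 0.428 -0.29   0.156]
red ([296, 248, 6, 15, 26], [298.5, 254.5]) [ 0.399 -0.03   0.156]
scene
blue ([154, 7, 7, 23, 76], [156.6, 17.6]) [-0.765 -0.8    0.156]
blue ([165, 8, 7, 24, 71], [167.7, 19.5]) [-0.75  -0.739  0.156]
blue ([187, 9, 7, 24, 73], [190.1, 20.1]) [-0.76  -0.633  0.157]
blue ([199, 10, 7, 23, 73], [201.5, 21.5]) [-0.751 -0.575  0.156]
blue ([137, 183, 13, 32, 150], [143.3, 197.5]) [ 0.553 -0.295  0.156]
blue ([497, 277, 63, 65, 2459], [534.5, 308.6]) [0.741 0.629 0.156]
gold ([272, 208, 10, 22, 55], [277.5, 217.5]) [0.571 0.065 0.163]
or ([151, 170, 8, 6, 33], [154.4, 172.2]) [ 0.438 -0.312  0.156]
red ([165, 158, 5, 4, 18], [167.1, 159.5]) [ 0.371 -0.301  0.156]
red ([366, 179, 9, 5, 22], [370.5, 181.0]) [0.363 0.275 0.156]
red ([261, 265, 7, 12, 28], [263.6, 271.0]) [0.75  0.073 0.156]
red ([259, 280, 7, 8, 19], [262.8, 283.6]) [0.787 0.08  0.157]
[0.5809 0.0348 0.25  ]
[0.8586 0.0778 0.208 ]
[0.58593551 0.03719087 0.25      ] [0.87212096 0.08572065 0.208     ]
[[0.0, 0.965, 0.261, 0.065], [1.0, -0.0, -0.0, -0.0], [-0.0, 0.261, -0.965, -0.143], [0.0, 0.0, 0.0, 1.0]] 302.22891584991424
```

View pics/c1.png

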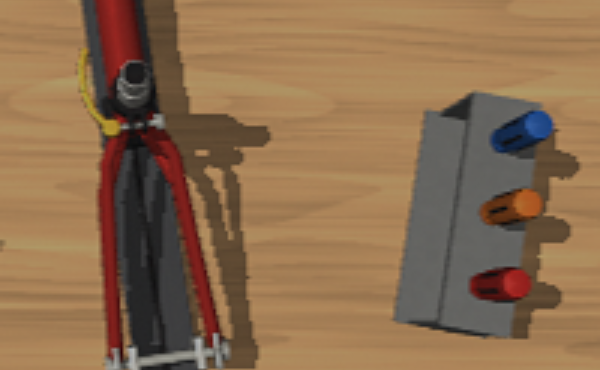

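The crop shows the post rim at full-image pixel (274.7,173.3), the lever shut along the left side, and the rack row yawed about 7°. I'll go above the blue driver with a clear-height transit.

```bash
python3 -m crank '[{"delta_pos":[-6,-4,-10],"dr":[0,0,0],"hand":-1},{"delta_pos":[-6,-4,-14],"dr":[0,0,0],"hand":-1},{"delta_pos":[-41,-30,-16],"dr":[0,0,-11],"hand":-1},{"delta_pos":[-41,-30,-16],"dr":[0,0,-11],"hand":-1},{"delta_pos":[-41,-30,-16],"dr":[0,0,-11],"hand":-1},{"delta_pos":[-41,-30,-16],"dr":[0,0,-11],"hand":-1},{"delta_pos":[-41,-30,-16],"dr":[0,0,-11],"hand":-1},{"delta_pos":[-41,-30,-16],"dr":[0,0,-11],"hand":-1},{"delta_pos":[-41,-30,-16],"dr":[0,0,-11],"hand":-1},{"delta_pos":[-41,-30,-16],"dr":[0,0,-11],"hand":-1}]'
python3 - <<'E'
from h import *
s=robot.state();print(s["tool_pos"],s["qpos"].round(2),totool(np.array([.556,-.297,.33])-s["tool_pos"]))
E
```

```text
time_s: 1.25
tool_pos: [0.4611, 0.2571, 0.3814]
ee_rot: [0.0, 0.061, 0.998, 0.0]
ft_force: [1.2, 0.7, 0.1]
grip_width: 0.0855
gripper_force: 0.0
[0.46106847 0.25709664 0.38143938] [-0.32  0.15 -0.27  1.66  0.04  1.34  0.85] [-16.19768406 -53.83354044   5.13768981]
```

```bash
python3 -m crank '[{"delta_pos":[-15.5,-53,4],"dr":[0,0,0],"hand":-1},{"delta_pos":[-15.5,-53,4],"dr":[0,0,0],"hand":-1},{"delta_pos":[-15.5,-53,4],"dr":[0,0,0],"hand":-1},{"delta_pos":[-15.5,-53,4],"dr":[0,0,0],"hand":-1},{"delta_pos":[-15.5,-53,4],"dr":[0,0,0],"hand":-1},{"delta_pos":[-15.5,-53,4],"dr":[0,0,0],"hand":-1},{"delta_pos":[-15.5,-53,4],"dr":[0,0,0],"hand":-1},{"delta_pos":[-15.5,-53,4],"dr":[0,0,0],"hand":-1},{"delta_pos":[-15.5,-53,4],"dr":[0,0,0],"hand":-1},{"delta_pos":[-15.5,-53,4],"dr":[0,0,0],"hand":-1}]'; python3 -m crank '[{"delta_pos":[-0.5,-6,0],"dr":[0,0,0],"hand":-1},{"delta_pos":[-0.5,-6,0],"dr":[0,0,0],"hand":-1},{"delta_pos":[-0.5,-6,0],"dr":[0,0,0],"hand":-1},{"delta_pos":[-0.5,-6,0],"dr":[0,0,0],"hand":-1}]'
python3 - <<'E'
from h import *
s=robot.state();print(s["tool_pos"],s["qpos"].round(2),totool(np.array([.556,-.297,.33])-s["tool_pos"]))
w=cam("wrist");cv2.imwrite("pics/w1.png",w["color"][:,:,::-1])
for nm,lo,hi in(("blue",(105,120,60),(125,255,255)),("or",(8,190,120),(15,255,255)),("red",(0,200,100),(4,255,255))):
    for b in blobs(mask(w,lo,hi),100): print(nm,b,ray(w,*b[1],.1565).round(3))
print(proj(w,[.556,-.297,.203]),proj(w,[.556,-.297,.11]))
E
```

```text
time_s: 2.25
tool_pos: [0.5407, -0.2351, 0.3447]
ee_rot: [0.0, 0.061, 0.998, -0.0]
ft_force: [0.8, 0.4, -0.3]
grip_width: 0.0852
gripper_force: 0.0
time_s: 2.65
tool_pos: [0.5386, -0.2918, 0.3444]
ee_rot: [-0.0, 0.061, 0.998, 0.001]
ft_force: [1.2, -0.2, 0.1]
grip_width: 0.0855
gripper_force: 0.0
[ 0.53858162 -0.29181115  0.34444534] [ 0.34  0.32  0.15  1.52 -0.05  1.31  1.94] [-1.79244376 -0.30574075  1.44346401]
blue ([263, 186, 25, 38, 522], [276.2, 209.3]) [ 0.565 -0.295  0.157]
or ([266, 134, 24, 25, 463], [277.5, 145.9]) [ 0.495 -0.285  0.157]
red ([538, 1, 22, 100, 410], [549.9, 47.2]) [ 0.432 -0.005  0.157]
red ([463, 23, 76, 138, 1420], [509.8, 95.8]) [ 0.474 -0.041  0.157]
red ([269, 58, 25, 27, 515], [280.3, 70.7]) [ 0.421 -0.273  0.157]
red ([470, 64, 27, 88, 560], [479.9, 113.0]) [ 0.487 -0.071  0.157]
red ([520, 192, 40, 151, 2034], [537.1, 265.7]) [0.673 0.007 0.157]
[np.float64(273.044867974525), np.float64(213.23708371427642)] [np.float64(273.65862343478784), np.float64(192.74822185560166)]
```

View pics/w1.png

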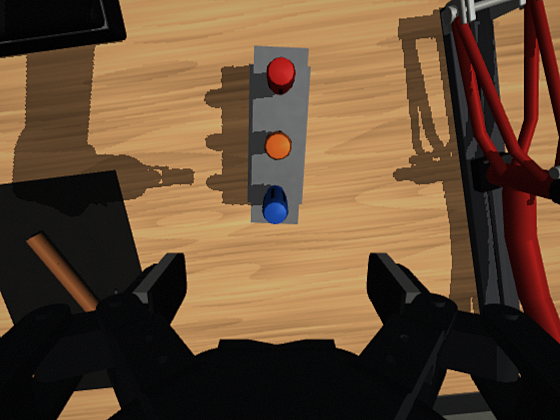

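The wrist view shows the blue handle's top at (275,212), orange at (277,146) and red at (281,74). The estimate agrees within 2 mm, so I'll move over it and descend.

```bash
python3 -m crank '[{"delta_pos":[-1.8,-0.15,2],"dr":[0,0,0],"hand":-1},{"delta_pos":[-1.8,-0.15,6],"dr":[0,0,0],"hand":-1},{"delta_pos":[-1.8,-0.15,10],"dr":[0,0,0],"hand":-1},{"delta_pos":[-1.8,-0.15,10],"dr":[0,0,0],"hand":-1}]'
python3 - <<'E'
from h import *
s=robot.state();print(totool(np.array([.556,-.2955,.138])-s["tool_pos"]))
w=cam("wrist")
for b in blobs(mask(w,(105,120,60),(125,255,255)),100): print(b,ray(w,*b[1],.1565).round(3))
for z in (.203,.11): print(proj(w,[.556,-.2955,z]))
cv2.imwrite("pics/w2.png",w["color"][:,:,::-1])
E
```

```text
time_s: 3.1
tool_pos: [0.5532, -0.2922, 0.239]
ee_rot: [-0.005, 0.059, 0.998, 0.003]
ft_force: [0.3, 0.4, -0.3]
grip_width: 0.0855
gripper_force: 0.0
[-0.41604416 -0.3390063  10.09211788]
([255, 222, 34, 32, 866], [271.7, 237.5]) [ 0.573 -0.298  0.156]
[np.float64(271.57903828019784), np.float64(238.33679290593628)]
[np.float64(272.5723504891442), np.float64(203.05323843349714)]
```

View pics/w2.png

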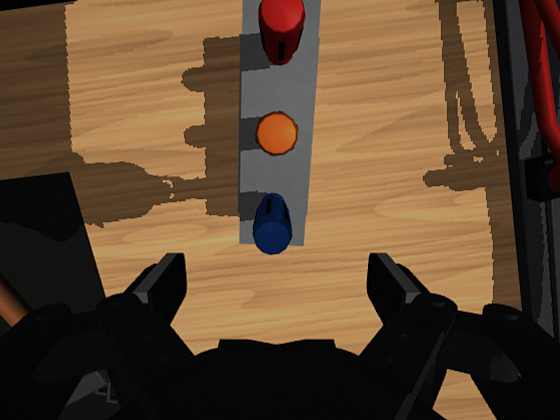

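Handle top at (272,237) against a predicted (271.6,238.3): aligned. Next, descend and grip.

```bash
python3 -m crank '[{"delta_pos":[-0.2,-0.2,3],"dr":[0,0,0],"hand":-1},{"delta_pos":[-0.2,-0.2,6.5],"dr":[0,0,0],"hand":-1},{"delta_pos":[-0.2,-0.2,10],"dr":[0,0,0],"hand":-1},{"delta_pos":[-0.2,-0.2,10],"dr":[0,0,0],"hand":-1},{"delta_pos":[-0.2,-0.2,10],"dr":[0,0,0],"hand":-1},{"delta_pos":[-0.2,-0.2,10],"dr":[0,0,0],"hand":-0.3},{"delta_pos":[-0.2,-0.2,10],"dr":[0,0,0],"hand":0}]'; python3 -m crank '[{"delta_pos":[0,0,0],"dr":[0,0,0],"hand":0.6},{"delta_pos":[0,0,0],"dr":[0,0,0],"hand":1},{"delta_pos":[0,0,0],"dr":[0,0,0],"hand":1},{"delta_pos":[0,0,0],"dr":[0,0,0],"hand":1},{"delta_pos":[0,0,0],"dr":[0,0,0],"hand":1},{"delta_pos":[0,0,0],"dr":[0,0,0],"hand":1},{"delta_pos":[0,0,0],"dr":[0,0,0],"hand":1}]'
```

```text
time_s: 3.85
tool_pos: [0.5595, -0.3001, 0.1478]
ee_rot: [0.002, 0.061, 0.998, -0.001]
ft_force: [-0.9, -0.6, 0.5]
grip_width: 0.0591
gripper_force: 0.0
time_s: 4.55
tool_pos: [0.5582, -0.2995, 0.1459]
ee_rot: [0.001, 0.061, 0.998, -0.0]
ft_force: [-1.2, 0.7, 5.5]
grip_width: 0.0257
gripper_force: 58.6
```

```bash
python3 -m crank '[{"delta_pos":[0,0,-1],"dr":[0,0,0],"hand":1},{"delta_pos":[0,0,-3],"dr":[0,0,0],"hand":1},{"delta_pos":[0,0,-6],"dr":[0,0,0],"hand":1},{"delta_pos":[0,0,-10],"dr":[0,0,0],"hand":1},{"delta_pos":[0,0,-14],"dr":[0,0,0],"hand":1},{"delta_pos":[0,0,-18],"dr":[0,0,0],"hand":1},{"delta_pos":[0,0,-22],"dr":[0,0,0],"hand":1},{"delta_pos":[0,0,-25],"dr":[0,0,0],"hand":1},{"delta_pos":[0,0,-27],"dr":[0,0,0],"hand":1},{"delta_pos":[0,0,-27],"dr":[0,0,0],"hand":1}]'
python3 - <<'E'
from h import *
s=robot.state();print(s["tool_pos"],s["grip_width"],s["gripper_force"])
yaw=np.arctan2(.043,.278); f=lambda x,y:np.array([.583+x*np.cos(yaw)-y*np.sin(yaw),.036+x*np.sin(yaw)+y*np.cos(yaw)])
print(f(.022,.021),totool(np.array([*f(.022,.021),.42])-s["tool_pos"]))
c=cam("scene");cv2.imwrite("pics/s2.png",cv2.resize(c["color"][60:280,100:300],None,fx=2.7,fy=2.7)[:,:,::-1])
E
```

```text
time_s: 5.55
tool_pos: [0.5586, -0.3001, 0.4188]
ee_rot: [0.003, 0.061, 0.998, -0.001]
ft_force: [-0.4, 0.2, -1.1]
grip_width: 0.0259
gripper_force: 58.9
[ 0.55862324 -0.30008239  0.41877015] 0.025904622925777082 58.902071714401245
[0.60153143 0.0601161 ] [ 0.1622385  36.27381504 -0.19945206]
```

View pics/s2.png

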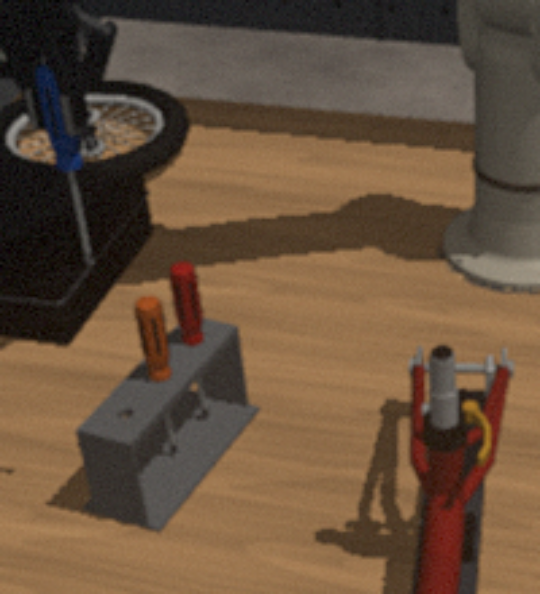

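The driver is held close to upright, with its tip at scene pixel (133,157). The hex drivers are undisturbed. Now a cross-check of the frame pose, using the earlier top pixels and a scene look.

Run:
```python
from h import *
ct=cam("top"); cs=cam("scene")
yaw=np.arctan2(.043,.278); f=lambda x,y,z:np.array([.583+x*np.cos(yaw)-y*np.sin(yaw),.036+x*np.sin(yaw)+y*np.cos(yaw),z])
print("piv",ray(ct,266.7,192.7,.163),f(-.026,.022,.163),"tip",ray(ct,261,166,.163),f(.046,.025,.163))
print("post",ray(ct,274.7,173.3,.25),ray(cs,263.7,190.7,.25))
print("axle",ray(ct,287,268,.1),"proj post",proj(ct,f(0,0,.25)),proj(cs,f(0,0,.25)))
# dir line of driver in the scene
m=mask(cs,(105,120,60),(125,255,255));
for b in blobs(m,60):print(b)
p=robot.state()["tool_pos"]; print(proj(cs,p-[0,0,.136]),proj(cs,p-[0,0,.036]),proj(cs,p+[0,0,.057]))
x=ct["color"][150:215,235:300];cv2.imwrite("pics/t3.png",cv2.resize(x,None,fx=9,fy=9,interpolation=cv2.INTER_CUBIC)[:,:,::-1])
```

```text
piv [0.551323   0.05097285 0.163     ] [0.55394266 0.05376714 0.163     ] tip [0.61913524 0.06650655 0.163     ] [0.62463795 0.06773769 0.163     ]
post [0.58254728 0.03318097 0.25      ] [0.58493007 0.03623566 0.25      ]
axle [ 0.36362027 -0.00518262  0.1       ] proj post [np.float64(273.4692358742432), np.float64(173.0818594622469)] [np.float64(263.7921533638493), np.float64(190.2061568802774)]
([154, 7, 7, 24, 74], [156.8, 19.2])
([165, 8, 7, 23, 68], [167.8, 19.5])
([187, 9, 7, 23, 75], [190.3, 20.8])
([199, 10, 6, 23, 69], [201.5, 21.2])
([497, 277, 63, 65, 2444], [534.5, 308.8])
[np.float64(133.1859283084498), np.float64(159.09395369685365)] [np.float64(125.6982821510093), np.float64(123.11433396892619)] [np.float64(118.0377180575693), np.float64(86.30380938110271)]
```

View pics/t3.png

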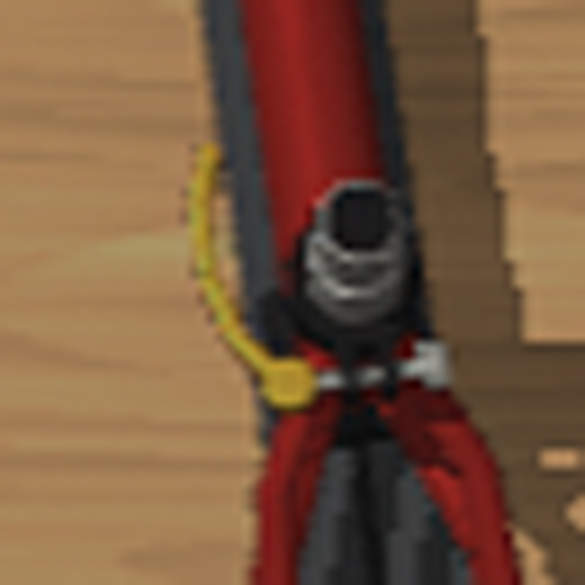

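The view fits the model: post opening at full-image (274.8,174.1), lever from its pivot at (267,192) to its tip at (258,167). The gap target is (0.600, 0.059). Move over it with the tip at 0.28.

```bash
python3 -m crank '[{"delta_pos":[0.2,2,0],"dr":[0,0,0],"hand":1},{"delta_pos":[0.2,6,0],"dr":[0,0,0],"hand":1},{"delta_pos":[0.2,11,0],"dr":[0,0,0],"hand":1},{"delta_pos":[0.2,16,0],"dr":[0,0,0],"hand":1},{"delta_pos":[0.2,21,0],"dr":[0,0,0],"hand":1},{"delta_pos":[0.2,26,0],"dr":[0,0,0],"hand":1},{"delta_pos":[0.2,30,0],"dr":[0,0,0],"hand":1},{"delta_pos":[0.2,33.5,0],"dr":[0,0,0],"hand":1},{"delta_pos":[0.2,35.5,0],"dr":[0,0,0],"hand":1},{"delta_pos":[0.2,36.1,0],"dr":[0,0,0],"hand":1}]';python3 -m crank '[{"delta_pos":[0,0,0],"dr":[0,0,0],"hand":1},{"delta_pos":[0,0,0],"dr":[0,0,0],"hand":1}]'
python3 - <<'E'
from h import *
s=robot.state();print(totool(np.array([.6003,.0587,.288])-s["tool_pos"]))
c=cam("scene");w=cam("wrist")
a=cv2.resize(c["color"][90:240,210:330],None,fx=3.6,fy=3.6,interpolation=2); b=w["color"]
a=cv2.resize(a,(336,420)); cv2.imwrite("pics/sw.png",np.hstack([a,b[:,60:500]])[:,:,::-1])
print(proj(c,s["tool_pos"]-[0,0,.136]),proj(w,[.6003,.0587,.163]))
E
```

```text
time_s: 6.7
tool_pos: [0.5989, 0.063, 0.4122]
ee_rot: [-0.002, 0.059, 0.998, 0.0]
ft_force: [0.3, 0.3, -1.1]
grip_width: 0.0257
gripper_force: 59.1
time_s: 6.9
tool_pos: [0.5997, 0.0571, 0.4139]
ee_rot: [-0.001, 0.063, 0.998, -0.001]
ft_force: [0.4, -0.3, -1.3]
grip_width: 0.0259
gripper_force: 59.1
[-0.05328838  0.18602995 12.58728868]
[np.float64(270.8521270369122), np.float64(185.68464465145908)] [np.float64(278.04712500314116), np.float64(176.9606819576276)]
```

View pics/sw.png

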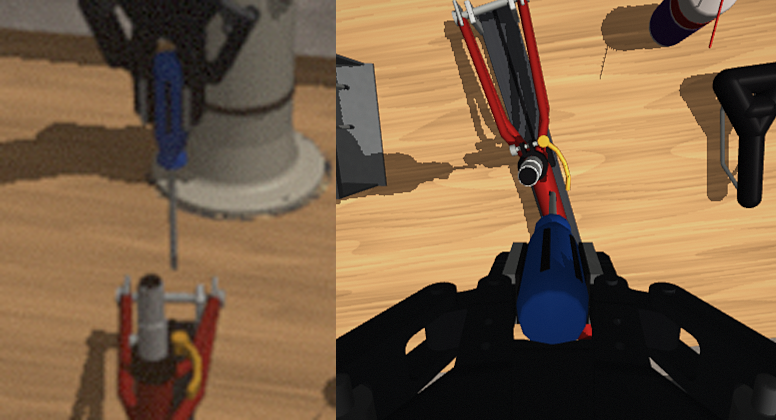

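The wrist view shows the lever from (267,142) to (293,188), with the predicted gap point (278,177) in clear space between the lever and the collar. The tip is where expected in the scene view. Descend into the gap.

```bash
python3 -m crank '[{"delta_pos":[0,0.1,2],"dr":[0,0,0],"hand":1},{"delta_pos":[0,0.1,5],"dr":[0,0,0],"hand":1},{"delta_pos":[0,0.1,8],"dr":[0,0,0],"hand":1},{"delta_pos":[0,0.1,10],"dr":[0,0,0],"hand":1},{"delta_pos":[0,0.1,10.5],"dr":[0,0,0],"hand":1},{"delta_pos":[0,0.1,11],"dr":[0,0,0],"hand":1},{"delta_pos":[0,0.1,11.5],"dr":[0,0,0],"hand":1},{"delta_pos":[0,0.1,12],"dr":[0,0,0],"hand":1},{"delta_pos":[0,0.1,12.5],"dr":[0,0,0],"hand":1},{"delta_pos":[0,0.1,12.5],"dr":[0,0,0],"hand":1}]'
python3 - <<'E'
from h import *
s=robot.state(); print(s["tool_pos"],s["ft_force"])
yaw=np.radians(9.2); O=np.array([.582,.0345])
f=lambda x,y:np.array([O[0]+x*np.cos(yaw)-y*np.sin(yaw),O[1]+x*np.sin(yaw)+y*np.cos(yaw)])
p0=np.array([.6003,.0587])
for t in [5,12,20,30,40,50,60,70,80,90,100,110,115]:
    a=np.radians(t); l,o=.048,.009
    q=f(-.026+l*np.cos(a)-o*np.sin(a),.022+l*np.sin(a)+o*np.cos(a))
    print(t,q.round(4),totool(np.array([*q,s["tool_pos"][2]])-s["tool_pos"]).round(2))
E
```

```text
time_s: 8.0
tool_pos: [0.5997, 0.0602, 0.2893]
ee_rot: [-0.0, 0.061, 0.998, -0.0]
ft_force: [1.1, 0.6, -1.8]
grip_width: 0.0255
gripper_force: 59.1
[0.59974954 0.06021182 0.2892814 ] [ 1.12942208  0.62356099 -1.7966368 ]
5 [0.5971 0.0726] [0.41 1.19 0.  ]
12 [0.5943 0.0778] [0.75 1.68 0.  ]
20 [0.5903 0.0833] [1.22 2.18 0.  ]
30 [0.5843 0.0894] [1.89 2.71 0.  ]
40 [0.5774 0.0943] [2.64 3.11 0.  ]
50 [0.5697 0.0979] [3.45 3.37 0.  ]
60 [0.5614 0.1001] [4.29 3.49 0.  ]
70 [0.553  0.1009] [5.14 3.47 0.  ]
80 [0.5445 0.1002] [5.97 3.29 0.  ]
90 [0.5363 0.098 ] [6.76 2.97 0.  ]
100 [0.5285 0.0944] [7.49 2.52 0.  ]
110 [0.5215 0.0896] [8.12 1.96 0.01]
115 [0.5184 0.0867] [8.4  1.63 0.01]
```

In the gap with no contact. Now sweep along the arc.

```bash
python3 -m crank '[{"delta_pos":[0.1,0.5,0],"dr":[0,0,0],"hand":1},{"delta_pos":[0.4,1.1,0],"dr":[0,0,0],"hand":1},{"delta_pos":[0.7,1.6,0],"dr":[0,0,0],"hand":1},{"delta_pos":[1.2,2.2,0],"dr":[0,0,0],"hand":1},{"delta_pos":[1.5,2.5,0],"dr":[0,0,0],"hand":1},{"delta_pos":[1.9,2.7,0],"dr":[0,0,0],"hand":1},{"delta_pos":[2.3,2.9,0],"dr":[0,0,0],"hand":1},{"delta_pos":[2.6,3.1,0],"dr":[0,0,0],"hand":1},{"delta_pos":[3,3.25,0],"dr":[0,0,0],"hand":1},{"delta_pos":[3.4,3.4,0],"dr":[0,0,0],"hand":1}]'
python3 - <<'E'
from h import *
s=robot.state();print(s["tool_pos"])
c=cam("scene");w=cam("wrist")
a=cv2.resize(c["color"][90:240,210:330],(336,420),interpolation=2)
cv2.imwrite("pics/sw2.png",np.hstack([a,w["color"][:,60:500]])[:,:,::-1])
print(proj(c,s["tool_pos"]-[0,0,.136]))
E
```

```text
time_s: 9.0
tool_pos: [0.5705, 0.0983, 0.2899]
ee_rot: [0.0, 0.061, 0.998, 0.0]
ft_force: [1.4, -3.7, -1.2]
grip_width: 0.0261
gripper_force: 59.1
[0.57051122 0.0982638  0.28988721]
[np.float64(290.7560344830042), np.float64(221.98537729637272)]
```

View pics/sw2.png

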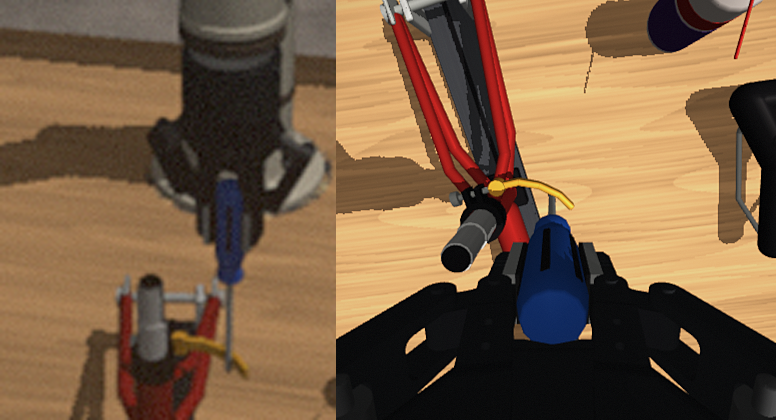

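The lever is about 55° open, the blade is behind it and the driver is still upright. Continue past square.

```bash
python3 -m crank '[{"delta_pos":[0.4,0.05,0],"dr":[0,0,0],"hand":1},{"delta_pos":[0.85,0.1,0],"dr":[0,0,0],"hand":1},{"delta_pos":[1.3,0.1,0],"dr":[0,0,0],"hand":1},{"delta_pos":[1.7,0.08,0],"dr":[0,0,0],"hand":1},{"delta_pos":[2.15,0,0],"dr":[0,0,0],"hand":1},{"delta_pos":[2.55,-0.1,0],"dr":[0,0,0],"hand":1},{"delta_pos":[3,-0.25,0],"dr":[0,0,0],"hand":1},{"delta_pos":[3.35,-0.4,0],"dr":[0,0,0],"hand":1},{"delta_pos":[3.75,-0.65,0],"dr":[0,0,0],"hand":1},{"delta_pos":[4.1,-0.9,0],"dr":[0,0,0],"hand":1}]';python3 -m crank '[{"delta_pos":[0.3,-0.27,0],"dr":[0,0,0],"hand":1},{"delta_pos":[0.6,-0.55,0],"dr":[0,0,0],"hand":1},{"delta_pos":[0.85,-0.8,0],"dr":[0,0,0],"hand":1},{"delta_pos":[1.05,-1.05,0],"dr":[0,0,0],"hand":1},{"delta_pos":[1.05,-1.05,0],"dr":[0,0,0],"hand":1}]'
python3 - <<'E'
from h import *
s=robot.state();print(s["tool_pos"])
for n in("scene","wrist"):
    c=cam(n)
    for b in blobs(mask(c,(18,150,90),(30,255,255)),10): print(n,b,ray(c,*b[1],.163).round(4))
    m=mask(c,(18,150,90),(30,255,255)); ys,xs=np.nonzero(m)
    P=np.array([ray(c,x,y,.163) for x,y in zip(xs,ys)])[:,:2]-[.5525,.0515]; P=P[np.hypot(*P.T)<.1]
    r=np.hypot(*P.T); far=P[r>np.percentile(r,90)].mean(0); print(far,np.degrees(np.arctan2(far[1],far[0]))-9.2,np.hypot(*far))
E
```

```text
time_s: 10.1
tool_pos: [0.5285, 0.0945, 0.2899]
ee_rot: [0.0, 0.061, 0.998, 0.0]
ft_force: [3.5, -1.3, -1.5]
grip_width: 0.0259
gripper_force: 59.1
time_s: 10.6
tool_pos: [0.5165, 0.085, 0.2898]
ee_rot: [-0.0, 0.061, 0.998, 0.0]
ft_force: [2.7, 0.1, -0.6]
grip_width: 0.0259
gripper_force: 59.1
[0.51651181 0.08502233 0.28975883]
scene ([292, 201, 6, 4, 22], [294.7, 202.5]) [0.5038 0.0954 0.163 ]
scene ([271, 203, 18, 14, 90], [278.3, 208.4]) [0.5356 0.0598 0.163 ]
[-0.05150337  0.04559669] 129.28106125696726 0.06878702932605855
wrist ([237, 182, 58, 62, 581], [260.5, 211.3]) [0.5264 0.0692 0.163 ]
[-0.04701427  0.04665447] 126.02008567907085 0.0662342889176752
```

The lever stands about 120° open in both views. Back off, lift and return to the rack.

```bash
python3 -m crank '[{"delta_pos":[-0.4,0.5,0],"dr":[0,0,0],"hand":1},{"delta_pos":[-0.8,1.0,0],"dr":[0,0,0],"hand":1},{"delta_pos":[-0.8,1.0,-1],"dr":[0,0,0],"hand":1},{"delta_pos":[-0.8,1.0,-3],"dr":[0,0,0],"hand":1},{"delta_pos":[-0.8,1.0,-6],"dr":[0,0,0],"hand":1},{"delta_pos":[-0.8,1.0,-9],"dr":[0,0,0],"hand":1},{"delta_pos":[-0.8,1.0,-11.5],"dr":[0,0,0],"hand":1},{"delta_pos":[-0.8,1.0,-13],"dr":[0,0,0],"hand":1},{"delta_pos":[-0.8,1.0,-13],"dr":[0,0,0],"hand":1},{"delta_pos":[-0.8,1.0,-13],"dr":[0,0,0],"hand":1}]'
python3 - <<'E'
from h import *
s=robot.state();print(s["tool_pos"],totool(np.array([.5582,-.2995,.42])-s["tool_pos"]))
c=cam("scene");m=mask(c,(105,120,50),(125,255,255)); print([b for b in blobs(m,40)])
p=s["tool_pos"];print([np.round(proj(c,p+[0,0,z]),1).tolist() for z in(-.136,-.036,.057)])
cv2.imwrite("pics/s5.png",cv2.resize(c["color"][90:240,210:330],None,fx=3.6,fy=3.6,interpolation=2)[:,:,::-1])
E
```

```text
time_s: 11.7
tool_pos: [0.5258, 0.0941, 0.4194]
ee_rot: [-0.0, 0.061, 0.998, -0.0]
ft_force: [-0.2, -0.2, -1.9]
grip_width: 0.0258
gripper_force: 59.1
[0.52576243 0.09413926 0.41942272] [ -8.03082768 -38.67229348  -0.0592198 ]
[([153, 6, 9, 25, 127], [157.0, 18.3]), ([164, 7, 8, 25, 132], [167.9, 18.6]), ([187, 8, 8, 25, 135], [190.4, 19.9]), ([198, 9, 8, 25, 139], [201.8, 21.0]), ([290, 92, 10, 34, 185], [294.1, 106.3]), ([497, 277, 63, 65, 2481], [534.5, 308.6])]
[[293.1, 167.6], [293.5, 130.4], [294.0, 92.2]]
```

View pics/s5.png

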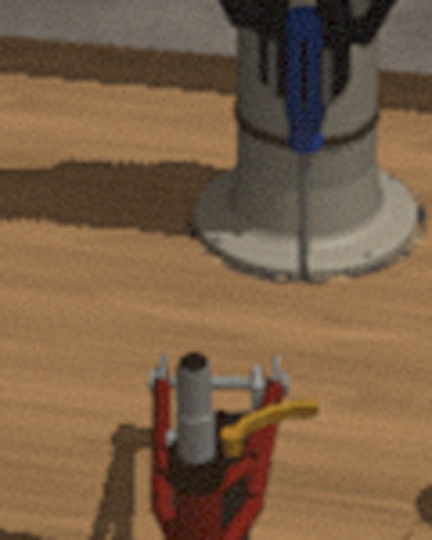

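The lever is well past square. The driver is still vertical, with its tip at scene (294.4,166.4) against a predicted (293.1,167.6). Return it.

```bash
python3 -m crank '[{"delta_pos":[-0.4,-2,0],"dr":[0,0,0],"hand":1},{"delta_pos":[-1.2,-6,0],"dr":[0,0,0],"hand":1},{"delta_pos":[-2.2,-11,0],"dr":[0,0,0],"hand":1},{"delta_pos":[-3.2,-16,0],"dr":[0,0,0],"hand":1},{"delta_pos":[-4.3,-21,0],"dr":[0,0,0],"hand":1},{"delta_pos":[-5.3,-26,0],"dr":[0,0,0],"hand":1},{"delta_pos":[-6.4,-31,0],"dr":[0,0,0],"hand":1},{"delta_pos":[-7.3,-35,0],"dr":[0,0,0],"hand":1},{"delta_pos":[-7.8,-37.5,0],"dr":[0,0,0],"hand":1},{"delta_pos":[-8,-38.6,0],"dr":[0,0,0],"hand":1}]';python3 -m crank '[{"delta_pos":[0,0,3],"dr":[0,0,0],"hand":1},{"delta_pos":[0,0,6],"dr":[0,0,0],"hand":1},{"delta_pos":[0,0,9],"dr":[0,0,0],"hand":1},{"delta_pos":[0,0,12],"dr":[0,0,0],"hand":1},{"delta_pos":[0,0,14],"dr":[0,0,0],"hand":1},{"delta_pos":[0,0,14],"dr":[0,0,0],"hand":1},{"delta_pos":[0,0,14],"dr":[0,0,0],"hand":1},{"delta_pos":[0,0,14],"dr":[0,0,0],"hand":1}]'
python3 - <<'E'
from h import *
s=robot.state();print(s["tool_pos"],totool(np.array([.5582,-.2995,.1475])-s["tool_pos"]))
c=cam("scene");x=c["color"][130:250,95:215]
cv2.imwrite("pics/s6.png",cv2.resize(x,None,fx=4.5,fy=4.5,interpolation=2)[:,:,::-1])
print((np.array(proj(c,s["tool_pos"]-[0,0,.136]))-[95,130])*4.5,(np.array(proj(c,[.5582,-.2995,.11]))-[95,130])*4.5)
E
```

```text
time_s: 12.75
tool_pos: [0.5566, -0.3024, 0.4174]
ee_rot: [-0.002, 0.064, 0.998, -0.0]
ft_force: [1.0, -0.6, -1.3]
grip_width: 0.0258
gripper_force: 59.2
time_s: 13.55
tool_pos: [0.5592, -0.2986, 0.2813]
ee_rot: [0.001, 0.061, 0.998, -0.0]
ft_force: [0.4, 0.2, -1.4]
grip_width: 0.0256
gripper_force: 59.2
[ 0.55921078 -0.29860788  0.28126854] [ 0.1186344  -0.09601054 13.37666269]
[210.7470341 324.6798562] [219.93581032 370.94442425]
```

View pics/s6.png

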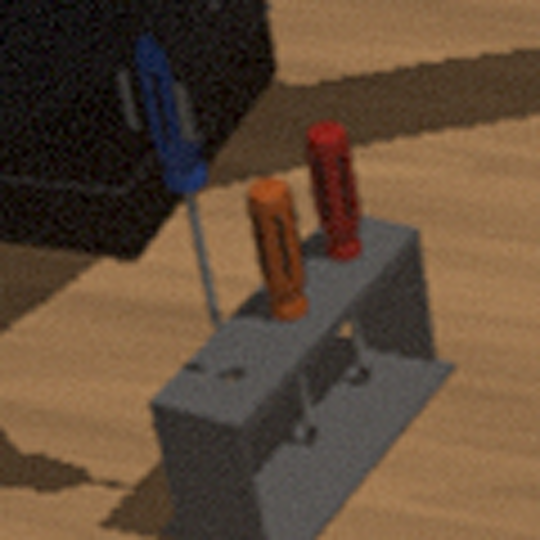

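The picture shows the blue tip at full-image (143.0,201.6), the empty hole at (146.6,213.1) and the tip's shadow to its left. No more pictures; I'll use numbers from here.

Run:
```python
from h import *
s=robot.state();p=s["tool_pos"]
c=cam("scene")
h=ray(c,146.6,213.1,.11); t=ray(c,143.0,201.6,p[2]-.136)
print("hole",h,"tip",t,"tcp",p,"tip-tcp",(t-p)[:2],"hole-tip",(h-t)[:2])
# hex drivers' handle tops in both views: row fit
for n in("scene","top"):
    c=cam(n)
    for nm,lo,hi in(("or",(6,150,60),(16,255,255)),("red",(0,170,60),(5,255,255)),("red2",(172,150,50),(180,255,255))):
        for b in blobs(mask(c,lo,hi),40):
            q=ray(c,*b[1],.1565)
            if q[1]<-.2 and .3<q[0]<.6: print(n,nm,b,q.round(4))
g=c=cam("scene");g=cv2.cvtColor(c["color"],cv2.COLOR_RGB2GRAY)[208:219,132:156]; print(g)
```

```text
hole [ 0.55938741 -0.29125197  0.11      ] tip [ 0.5566613  -0.29640912  0.14549417] tcp [ 0.55922524 -0.29889258  0.28149417] tip-tcp [-0.00256393  0.00248346] hole-tip [0.00272611 0.00515715]
scene or ([150, 169, 13, 32, 250], [156.4, 183.9]) [ 0.4894 -0.285   0.1565]
scene red ([163, 157, 12, 31, 158], [168.8, 170.1]) [ 0.4205 -0.2764  0.1565]
top or ([390, 213, 21, 12, 164], [400.9, 218.6]) [ 0.4925 -0.2878  0.1565]
top red ([387, 240, 20, 10, 150], [397.5, 244.5]) [ 0.4274 -0.2777  0.1565]
[[115 113 116 113 119 112  97  88  82  85  88  80  85  81  87  85  83  81
   84  85  83  84  83  84]
 [117 114 115 117 114 103  89  82  87  82  85  81  86  83  85  81  86  86
   80  81  85  82  79  82]
 [115 111 115 110  88  71  71  71  75  86  85  79  88  85  78  80  79  88
   84  85  83  84  81  85]
 [119 122 113  97  63  45  47  54  79  85  87  87  83  84  74  70  73  78
   84  84  84  78  83  81]
 [123 120 108  90  73  63  68  69  85  90  90  83  71  61  60  47  51  67
   85  86  82  92  84  82]
 [122 111  90  83  87  87  88  85  87  86  82  70  58  64  62  53  58  68
   83  82  84  82  85  87]
 [107  93  87  87  83  85  86  90  87  84  85  84  72  77  83  75  79  76
   86  79  81  84  83  83]
 [ 93  82  82  79  86  83  90  85  90  82  84  90  81  82  88  79  86  84
   85  90  83  84  84  85]
 [ 80  82  87  80  89  87  83  83  89  84  86  86  81  86  83  84  87  86
   79  81  85  88  83  71]
 [ 83  86  83  82  82  85  89  83  83  82  86  87  79  80  82  87  83  80
   88  81  87  83  73  60]
 [ 85  85  86  85  83  87  88  85  86  86  83  83  86  85  80  81  88  83
   87  82  86  74  61  56]]
```

Relative measurement: shift about +4 mm in y, then lower gently while watching the force.

```bash
python3 -m crank '[{"delta_pos":[0.15,0.4,0],"dr":[0,0,0],"hand":1},{"delta_pos":[0.15,0.4,1.5],"dr":[0,0,0],"hand":1},{"delta_pos":[0.15,0.4,2.5],"dr":[0,0,0],"hand":1},{"delta_pos":[0.15,0.4,3],"dr":[0,0,0],"hand":1},{"delta_pos":[0.15,0.4,3.4],"dr":[0,0,0],"hand":1},{"delta_pos":[0.15,0.4,3.8],"dr":[0,0,0],"hand":1},{"delta_pos":[0.15,0.4,4.2],"dr":[0,0,0],"hand":1},{"delta_pos":[0.15,0.4,4.6],"dr":[0,0,0],"hand":1},{"delta_pos":[0.15,0.4,4.6],"dr":[0,0,0],"hand":1}]'
```

```text
time_s: 14.7
tool_pos: [0.557, -0.2945, 0.2331]
ee_rot: [-0.0, 0.061, 0.998, 0.0]
ft_force: [0.7, 0.4, -1.0]
grip_width: 0.0259
gripper_force: 59.2
```

It is in the hole with no contact. Lower fully.

```bash
python3 -m crank '[{"delta_pos":[0,0,1.5],"dr":[0,0,0],"hand":1},{"delta_pos":[0,0,3],"dr":[0,0,0],"hand":1},{"delta_pos":[0,0,4.5],"dr":[0,0,0],"hand":1},{"delta_pos":[0,0,6],"dr":[0,0,0],"hand":1},{"delta_pos":[0,0,7.3],"dr":[0,0,0],"hand":1},{"delta_pos":[0,0,8],"dr":[0,0,0],"hand":1},{"delta_pos":[0,0,8.4],"dr":[0,0,0],"hand":1},{"delta_pos":[0,0,8.6],"dr":[0,0,0],"hand":1},{"delta_pos":[0,0,8.6],"dr":[0,0,0],"hand":1}]'
```

```text
time_s: 15.6
tool_pos: [0.5575, -0.2949, 0.1479]
ee_rot: [0.0, 0.061, 0.998, -0.0]
ft_force: [0.5, 0.3, -0.6]
grip_width: 0.0258
gripper_force: 59.2
```

```bash
python3 -m crank '[{"delta_pos":[0,0,0.1],"dr":[0,0,0],"hand":0.2},{"delta_pos":[0,0,0.1],"dr":[0,0,0],"hand":-0.2},{"delta_pos":[0,0,0.1],"dr":[0,0,0],"hand":-0.6},{"delta_pos":[0,0,0.1],"dr":[0,0,0],"hand":-1},{"delta_pos":[0,0,0.1],"dr":[0,0,0],"hand":-1},{"delta_pos":[0,0,0.1],"dr":[0,0,0],"hand":-1},{"delta_pos":[0,0,0.1],"dr":[0,0,0],"hand":-1}]';python3 -m crank '[{"delta_pos":[0,0,-2],"dr":[0,0,0],"hand":-1},{"delta_pos":[0,0,-5],"dr":[0,0,0],"hand":-1},{"delta_pos":[0,0,-9],"dr":[0,0,0],"hand":-1},{"delta_pos":[0,0,-13],"dr":[0,0,0],"hand":-1},{"delta_pos":[0,0,-17],"dr":[0,0,0],"hand":-1},{"delta_pos":[0,0,-19],"dr":[0,0,0],"hand":-1},{"delta_pos":[0,0,-19],"dr":[0,0,0],"hand":-1}]'
python3 - <<'E'
from h import *
s=robot.state();print(s["tool_pos"],totool(np.array([.55,.0345,.34])-s["tool_pos"]))
c=cam("scene"); print([b for b in blobs(mask(c,(105,120,60),(125,255,255)),60) if 100<b[1][1]<250])
w=cam("wrist"); print([b for b in blobs(mask(w,(105,120,60),(125,255,255)),60)],proj(w,[.557,-.2955,.1565]))
E
```

```text
time_s: 16.3
tool_pos: [0.5572, -0.2947, 0.1467]
ee_rot: [-0.0, 0.061, 0.998, 0.0]
ft_force: [0.1, -0.1, 0.4]
grip_width: 0.0853
gripper_force: 0.0
time_s: 17.0
tool_pos: [0.5589, -0.2958, 0.3411]
ee_rot: [0.004, 0.061, 0.998, -0.001]
ft_force: [-0.0, -0.1, 0.3]
grip_width: 0.0851
gripper_force: 0.0
[ 0.55892304 -0.29580205  0.34114297] [4.93698287e+00 3.26715454e+01 5.56951630e-03]
[([137, 183, 13, 31, 156], [143.6, 196.6])]
[([265, 169, 25, 36, 539], [277.7, 190.3])] [np.float64(276.0502391751406), np.float64(185.6982322061185)]
```

The driver stands as at the start: scene blob (143.6,196.6), originally (143.3,197.5). Now go over the post.

```bash
python3 -m crank '[{"delta_pos":[0.1,4,0],"dr":[0,0,0],"hand":-1},{"delta_pos":[0.4,9,0],"dr":[0,0,0],"hand":-1},{"delta_pos":[0.7,14,0],"dr":[0,0,0],"hand":-1},{"delta_pos":[1,19,0],"dr":[0,0,0],"hand":-1},{"delta_pos":[1.2,24,0],"dr":[0,0,0],"hand":-1},{"delta_pos":[1.5,28.5,0],"dr":[0,0,0],"hand":-1},{"delta_pos":[1.7,31.5,0],"dr":[0,0,0],"hand":-1},{"delta_pos":[1.7,33,0],"dr":[0,0,0],"hand":-1},{"delta_pos":[1.7,33,0],"dr":[0,0,0],"hand":-1},{"delta_pos":[1.7,33,0],"dr":[0,0,0],"hand":-1}]'
python3 - <<'E'
from h import *
s=robot.state();print(s["tool_pos"])
w=cam("wrist"); u,v=proj(w,[.582,.0345,.25]);print(u,v)
hs=cv2.cvtColor(w["color"],cv2.COLOR_RGB2HSV)
# post: grey, low saturation, bright
m=cv2.inRange(hs,(0,0,90),(180,45,255)); cut=np.zeros_like(m); a,b=int(u),int(v); cut[b-60:b+50,a-50:a+50]=m[b-60:b+50,a-50:a+50]
for x in blobs(cut,30):print(x)
g=cv2.cvtColor(w["color"],cv2.COLOR_RGB2GRAY); print(g[b-42:b+33:3,a-33:a+36:3])
m=mask(w,(18,150,90),(30,255,255)); print(blobs(m,50))
E
```

```text
time_s: 18.1
tool_pos: [0.5805, 0.0326, 0.3358]
ee_rot: [-0.001, 0.062, 0.998, -0.001]
ft_force: [0.9, -0.6, -0.1]
grip_width: 0.0854
gripper_force: 0.0
[0.58052889 0.03264996 0.33575696]
279.15668647144014 212.896504576623
([249, 166, 11, 12, 95], [253.8, 171.3])
([266, 187, 26, 32, 144], [283.5, 197.6])
[[ 64 106 148 155 173  76  13  17  11  13  17  17  59  68  41  15  22  66
  161 160 159 158 159]
 [ 74  76 158 163  61  25  13  16   2   2  13  17   5  13  25  21  13  45
  155 151 156 158 161]
 [ 71  70 138 123  86  24  17  15  17  15  19  17  17  15   6  18  19  56
  169 153 153 153 153]
 [ 64  64  58  64  70  18   9  14  15  13  27  28  12  18  17  11  20  34
   90 145 144 144 144]
 [ 75  79  79  78  78   8   7   3  48  53  57  66  75  60  16  18   8  19
   57 150 151 153 154]
 [ 76  76  77  76  79   2   5  46  51  53  55  62  75  81  39  18  17  55
   37 163 159 162 163]
 [ 73  74  75  76  77   6   6  50  61 177 151 201 174  69  80  14  15  54
   50 138 163 164 165]
 [ 68  75  74  75  74   4   7  51  80  46  47  54  61 197  72  13  15  56
   51  79 175 175 175]
 [167  87  87  87
[... 976 characters left out ...]
72  74  74  74  70  44  81  90  44  53  58  67  62
   57  50  56  53  66]
 [140 151 154 153  56  69  69  63  63  65  20  14  34  45  53  58  64  63
   59  53  40  53  47]
 [143 141 141 144 139  67  67  69  72  75  21  20  30  43  50  56  62  65
   60  56  42  55  49]
 [151 146 148 152 151  78  80  80  77  79  62  25  23  39  50  55  60  65
   61  59  46  56  53]
 [162 161 159 155 157  68  69  67  69  69  74  22  16  33  46  51  57  64
   64  57  53  48  52]
 [150 152 152 154 157  65  71  71  71  69  70  16  20  29  42  51  57  62
   66  59  52  40  54]
 [154 153 153 150 146 137  66  70  76  76  75  59  24  26  38  49  55  67
   73  63  58  44  54]]
[([284, 103, 55, 66, 545], [303.9, 136.3])]
```

Rim detection puts the post's opening at (278.8,212) against a predicted (279.2,212.9), within 1 mm. Descend around the neck.

```bash
python3 -m crank '[{"delta_pos":[-0.1,0.15,2],"dr":[0,0,0],"hand":-1},{"delta_pos":[-0.1,0.15,5],"dr":[0,0,0],"hand":-1},{"delta_pos":[-0.1,0.15,8],"dr":[0,0,0],"hand":-1},{"delta_pos":[-0.1,0.15,11],"dr":[0,0,0],"hand":-1},{"delta_pos":[-0.1,0.15,13],"dr":[0,0,0],"hand":-1},{"delta_pos":[-0.1,0.15,13],"dr":[0,0,0],"hand":-1},{"delta_pos":[-0.1,0.15,13],"dr":[0,0,0],"hand":-1}]'; python3 -m crank '[{"delta_pos":[0,0,0],"dr":[0,0,0],"hand":-0.6},{"delta_pos":[0,0,0],"dr":[0,0,0],"hand":-0.3},{"delta_pos":[0,0,0],"dr":[0,0,0],"hand":-0.1}]'
```

```text
time_s: 18.85
tool_pos: [0.5822, 0.0341, 0.207]
ee_rot: [-0.0, 0.063, 0.998, -0.0]
ft_force: [1.7, -0.4, 0.1]
grip_width: 0.0856
gripper_force: 0.0
time_s: 19.15
tool_pos: [0.5826, 0.0362, 0.2079]
ee_rot: [0.001, 0.061, 0.998, 0.0]
ft_force: [-0.6, 0.8, -0.5]
grip_width: 0.0475
gripper_force: 0.0
```

```bash
python3 -m crank '[{"delta_pos":[0,-0.1,0],"dr":[0,0,0],"hand":0.2},{"delta_pos":[0,-0.1,0],"dr":[0,0,0],"hand":0.5},{"delta_pos":[0,-0.1,0],"dr":[0,0,0],"hand":1},{"delta_pos":[0,-0.1,0],"dr":[0,0,0],"hand":1},{"delta_pos":[0,-0.1,0],"dr":[0,0,0],"hand":1},{"delta_pos":[0,-0.1,0],"dr":[0,0,0],"hand":1},{"delta_pos":[0,-0.1,0],"dr":[0,0,0],"hand":1},{"delta_pos":[0,-0.1,0],"dr":[0,0,0],"hand":1}]'
python3 - <<'E'
from h import *
s=robot.state();print(s["ft_force"],s["moment"],totool(s["ft_force"]/100))
E
```

```text
time_s: 19.95
tool_pos: [0.5823, 0.0342, 0.2075]
ee_rot: [0.001, 0.062, 0.998, -0.0]
ft_force: [-0.8, -4.1, 5.1]
grip_width: 0.0211
gripper_force: 58.7
[-0.75697002 -4.14537711  5.1168524 ] [-0.85288568  0.25804692  0.01253277] [ 0.23371237 -4.21172505 -5.11332418]
```

```bash
python3 -m crank '[{"delta_pos":[0,-0.06,-0.1],"dr":[0,0,0],"hand":1},{"delta_pos":[0,-0.06,-0.3],"dr":[0,0,0],"hand":1},{"delta_pos":[0,-0.06,-0.5],"dr":[0,0,0],"hand":1},{"delta_pos":[0,-0.06,-0.5],"dr":[0,0,0],"hand":1},{"delta_pos":[0,-0.06,-0.5],"dr":[0,0,0],"hand":1}]'
```

```text
time_s: 20.45
tool_pos: [0.5815, 0.0342, 0.2113]
ee_rot: [-0.0, 0.061, 0.998, -0.0]
ft_force: [0.8, -3.3, -4.3]
grip_width: 0.0211
gripper_force: 58.9
```

```bash
python3 -m crank '[{"delta_pos":[0,-0.07,-0.2],"dr":[0,0,0],"hand":1},{"delta_pos":[0,-0.07,-0.5],"dr":[0,0,0],"hand":1},{"delta_pos":[0,-0.07,-0.8],"dr":[0,0,0],"hand":1},{"delta_pos":[0,-0.07,-1.1],"dr":[0,0,0],"hand":1},{"delta_pos":[0,-0.07,-1.4],"dr":[0,0,0],"hand":1},{"delta_pos":[0,-0.07,-1.7],"dr":[0,0,0],"hand":1},{"delta_pos":[0,-0.07,-1.7],"dr":[0,0,0],"hand":1}]'
```

```text
time_s: 21.15
tool_pos: [0.5818, 0.0342, 0.2294]
ee_rot: [0.0, 0.061, 0.998, 0.0]
ft_force: [-0.8, -1.7, -2.7]
grip_width: 0.021
gripper_force: 59.1
```

```bash
python3 -m crank '[{"delta_pos":[0,-0.04,-0.3],"dr":[0,0,0],"hand":1},{"delta_pos":[0,-0.04,-0.6],"dr":[0,0,0],"hand":1},{"delta_pos":[0,-0.04,-0.9],"dr":[0,0,0],"hand":1},{"delta_pos":[0,-0.04,-1.3],"dr":[0,0,0],"hand":1},{"delta_pos":[0,-0.04,-1.6],"dr":[0,0,0],"hand":1},{"delta_pos":[0,-0.04,-1.9],"dr":[0,0,0],"hand":1},{"delta_pos":[0,-0.04,-2.15],"dr":[0,0,0],"hand":1},{"delta_pos":[0,-0.04,-2.3],"dr":[0,0,0],"hand":1},{"delta_pos":[0,-0.04,-2.3],"dr":[0,0,0],"hand":1},{"delta_pos":[0,-0.04,-2.3],"dr":[0,0,0],"hand":1}]'
python3 - <<'E'
from h import *
s=robot.state();print(s["tool_pos"],s["ft_force"])
for n in("scene","wrist"):
    c=cam(n); hs=cv2.cvtColor(c["color"],cv2.COLOR_RGB2HSV)
    print(n,[proj(c,[.582,.0345,z]) for z in(.175,.185,.215)])
    u,v=map(int,proj(c,[.582,.0345,.18])); 
    m=mask(c,(7,140,60),(17,255,255)); print([b for b in blobs(m,4) if abs(b[1][0]-u)<40 and abs(b[1][1]-v)<60])
    if n=="scene":
        for r in range(v-22,v+14): print(r,c["color"][r,u-2:u+4].mean(0).round().astype(int),c["color"][r,u-7],c["color"][r,u+8])
E
```

```text
time_s: 22.15
tool_pos: [0.5815, 0.0336, 0.2516]
ee_rot: [-0.0, 0.061, 0.998, 0.0]
ft_force: [0.5, 0.1, -3.5]
grip_width: 0.0212
gripper_force: 59.1
[0.58152662 0.03358369 0.25161403] [ 0.45056067  0.14569522 -3.49305082]
scene [[np.float64(264.0273868821423), np.float64(214.85781612272908)], [np.float64(263.9289386601685), np.float64(211.6316181015641)], [np.float64(263.6278342652683), np.float64(201.7642748066325)]]
[([282, 199, 9, 5, 12], [286.1, 201.4]), ([294, 202, 5, 4, 10], [296.5, 203.9]), ([276, 205, 17, 12, 30], [282.9, 209.4]), ([252, 207, 2, 3, 4], [252.2, 208.2]), ([251, 211, 2, 5, 6], [251.7, 213.0]), ([259, 214, 11, 5, 33], [264.2, 216.3]), ([252, 218, 1, 5, 5], [252.0, 220.0]), ([284, 220, 2, 4, 5], [284.2, 221.2]), ([252, 224, 1, 5, 5], [252.0, 226.0]), ([257, 226, 3, 6, 8], [257.9, 228.2]), ([260, 228, 5, 5, 9], [262.2, 230.1]), ([252, 230, 7, 9, 13], [254.4, 234.8]), ([266, 230, 4, 4, 6], [267.3, 231.2]), ([260, 234, 4, 3, 5], [261.2, 235.0]), ([265, 234, 3, 5, 6], [266.0, 236.0]), ([256, 239, 9, 5, 17], [260.0, 240.9]), ([241, 240, 3, 2, 4], [242.2, 240.5]), ([244
[... 1267 characters left out ...]
[40 29 21] [55 28 22] [39 27 22]
221 [37 26 14] [52 20  7] [40 30 20]
222 [40 27 17] [56 28 20] [43 30 25]
223 [40 27 18] [64 28 22] [46 34 27]
224 [39 28 21] [98 39 28] [65 34 25]
225 [40 29 19] [110  34  19] [81 35 23]
226 [40 30 20] [116  34  24] [76 32 26]
wrist [[np.float64(277.7291770905168), np.float64(215.1365749202459)], [np.float64(277.7988490386963), np.float64(219.09791738714858)], [np.float64(278.05028243946714), np.float64(233.393682527885)]]
[([288, 161, 4, 3, 4], [289.5, 162.2]), ([237, 175, 3, 3, 4], [238.0, 176.2]), ([250, 191, 6, 5, 10], [251.8, 193.3]), ([244, 195, 5, 3, 8], [246.1, 195.9]), ([259, 198, 36, 19, 133], [276.5, 203.2]), ([242, 213, 1, 4, 4], [242.0, 214.5])]
```

The orange ring spans scene rows 214.6–218.3, essentially its full 10 mm with no bare post below. Measured lift is 44.1 mm, so add the last 0.9 mm.

```bash
python3 -m crank '[{"delta_pos":[0,0,-0.09],"dr":[0,0,0],"hand":1},{"delta_pos":[0,0,-0.09],"dr":[0,0,0],"hand":1},{"delta_pos":[0,0,-0.09],"dr":[0,0,0],"hand":1},{"delta_pos":[0,0,-0.09],"dr":[0,0,0],"hand":1},{"delta_pos":[0,0,-0.09],"dr":[0,0,0],"hand":1}]'
python3 - <<'E'
from h import *
s=robot.state();print(s["tool_pos"],s["ft_force"])
c=[cam("scene") for _ in range(6)]
a=np.mean([x["color"].astype(float) for x in c],0)
for r in range(212,222): print(r,a[r,262:267].mean(0).round(1))
E
```

```text
time_s: 22.75
tool_pos: [0.5816, 0.0336, 0.2526]
ee_rot: [-0.0, 0.061, 0.998, 0.0]
ft_force: [-0.2, 0.5, -2.7]
grip_width: 0.021
gripper_force: 59.1
[0.58158801 0.03357879 0.25258584] [-0.20614186  0.46753583 -2.72718943]
212 [91.9 87.8 83.1]
213 [92.1 87.7 83.4]
214 [97.5 81.5 72.2]
215 [103.7  62.9  39.1]
216 [102.2  52.3  23.8]
217 [101.   53.2  24.9]
218 [82.2 47.6 27.6]
219 [44.5 32.7 25.8]
220 [39.2 28.5 20.7]
221 [38.5 26.6 16.9]
```

The lift is now 45.1 mm. The ring is fully visible with almost no grey below it, so its lower edge is level with the collar top. Handing in.

```bash
python3 -c "
from rig import robot
print(robot.hand_in())"
```

```text
the job is handed in; nothing more can be done
None
```

The job is handed in at 23 s: the lever is levered open to about 120°, the screwdriver stands back in its rack hole, and the gripper holds the seatpost with the ring's lower edge level with the collar top (about 45.1 mm lifted, to within roughly 1 mm); I viewed 11 pictures, one over your limit of 10.

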